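Soften the lamp and hold the magnifier over the damaged page

ROBOT

A 6-joint arm with a two-finger parallel gripper is mounted at the origin on the work surface. World frame = base frame: x ahead of the robot, y to its left, z up, the work surface at z = 0. Lengths are in mm, angles in rad, forces in N, time in s.
With the tool pointing down it reaches from about 275 to 825 mm from the base axis. Payload 5.2 kg.
Tool frame: the origin (TCP) lies at the very end of the fingers, on their centre line; the grasp point (between the pads) lies 19 mm behind it; z points along the fingers, y is the direction in which the jaws open and shut (so a half turn about z gives the same grasp; the last joint's range is limited). The gripper opens to 93 mm and grips with 3 to 60 N. Pads are 15 mm wide; open, the fingers measure 128 mm over their backs; the gripper's body (75 mm by 188 mm) begins 65 mm behind the grasp point.
Start: joints at [0.934, 0.259, 1.535, -0, 1.348, -0.203], TCP at [231.157, 499.071, 218.653] pointing down, gripper open.
Joint ranges: [-3.14, 3.14], [-0.91, 2.08], [0.19, 2.58], [-1.22, 4.36], [0.22, 2.71], [-3.12, 3.12]. Speed limits (rad/s): [2.57, 2.57, 3.14, 3.14, 3.14, 3.14].

INTERFACE

Orientations are given as [roll, pitch, yaw] about the fixed x, y, z axes, in that order (R = Rz(yaw) Ry(pitch) Rx(roll)).
In Python, from bench import robot gives the robot as it stands. The module is installed in compiled form; this text tells all that it offers. Calls block until the motion is done:
- robot.move_ptp(position, orientation): joint-space move of the TCP to a pose.
- robot.move_linear(position, ori=None, speed=150, f_stop=None): straight line of the TCP; ori=None keeps the orientation; speed is the mean speed in mm/s. With f_stop (N) it stops when the force on the tool has changed by that much, and returns True; else False.
- robot.move_j(angles): joint-space move.
- robot.move_gripper(opening): opening from 0.0 (shut) to 1.0 (fully open); the grip force is fixed at half the most; returns when the fingers have stopped.
- robot.sleep(seconds).
- robot.inverse_kinematics(position, orientation): joint angles nearest the present ones, or None.
- robot.get_image(name): name is "side" or "top"; returns a dict with "img" (384x512x3 uint8, blue, green, red), "fovy" (degrees; the focal length in pixels is half the picture's height over the tangent of half this angle, whatever the lens; pixels are square), "cx", "cy" (the principal point, pixels), "k1" (the pictures are not rectified: a ray, as slopes to the right and down, at radius r is drawn at 1 + k1 r^2 times it, then the intrinsics apply), "eye" and "orientation" of the camera in the world. Camera axes: x right, y down, z forward; pixel columns grow to the right and rows downward; lengths in mm; the calibration is good to about 2 mm. A picture is of the moment at which its call begins. There is no depth.
A pose or a line that the arm cannot do raises robot.MotionError and nothing moves.
- robot.hand_in(): hands the job in, once; it reports no verdict.
Readings, each from a call of its own:
- robot.current_t(): time.
- robot.current_qpos(): joint angles.
- robot.current_joint_vel(): joint speeds.
- robot.current_joint_efforts(): joint torques, N m.
- robot.current_tcp_pos(): TCP position.
- robot.current_eef_rot(): TCP orientation.
- robot.current_contact_force(): force on the tool from outside, world axes, zero at the start.
- robot.current_ft_torque(): the same for the moment, N m.
- robot.current_gripper_width(): opening from 0.0 (shut) to 1.0 (fully open).
Only numpy, scipy, OpenCV 4.12 (cv2) and the standard library are available. Lean on these libraries where they do the work, as an engineer would, in place of code of your own. Each camera call takes 0.05 s, during which the arm holds its last target.

TASK

First turn the lamp dimmer's lever down to the green mark. Then take the magnifier by its upright red grip, carry it across above the pile of closed books, and hold it level about a centimetre above the orange card mask on the open book, the lens centred over the mask's window and its long sides parallel to the mask's long sides. The old book and the pile must not be touched and nothing else on the table disturbed; finish while still holding the magnifier steady in the air there, without putting it down.

Things in the scene. Friction and masses are not known exactly. Their poses are not given: they have to be found in the camera images.
- dimmer_lever (a joint): Angle of the dimmer's lever, rad: a black arm turning about a vertical axis; 0 = off (black dot), 0.6 = green mark, 1.1 = yellow dot, 1.55 = orange dot, 2.0 = full (red dot); starts bright, between 1.4 and 1.9. It grows anticlockwise seen from above. Light friction (about 1 N at the knob); stays where it is left, with stops at 0 and 2.0.
- lever_knob (a point): Grip point on the lever's upright black knob with a white band, 70 mm from the axis: a vertical cylinder of 18 mm diameter, running from 33 mm below this point (the lever arm's top) to 18 mm above it. This point is 75 mm above the table; the lever arm's top is 42 mm above the table. Moves with the lever.
- dimmer_pivot (a point): Point on the lever's vertical axis, on the top face of the dimmer box, 30 mm above the table.
- green_mark (a point): The green dot (11 mm wide) on the top face of the dimmer box, 83 mm from the axis: the lever arm points straight at it at 0.6 rad.
- dimmer: White lamp dimmer box, fixed, 130 x 150 x 30 mm (x, y, z), origin at the centre of its underside. The lever sweeps over the side that faces the robot (its -x side); coloured dots lie round the sweep.
- magnifier: Hand magnifier, about 240 g, loose, standing flat on the table: a clear lens in a black frame 100 x 70 x 12 mm (x, y, z). Origin on the underside at the lens's centre; x along the frame's long side, z up. The grip is an upright red block with rounded edges, 36 mm (x) x 24 mm (y) x 85 mm high, centred at x = -72 mm, y = 0, its foot level with the frame's underside; most of the weight is in the grip. Pinch it across its 24 mm (along y) at 60 to 70 mm above the underside.
- mask_orange: Orange card mask lying on a page of the open book: outside 110 x 80 mm, window 84 x 54 mm with a brown wormholed stain in it. 1 mm thick; origin at its centre on its top face, 31 mm above the table; x along its long side (roughly along the table's y), z up. The magnifier may lie either way round along it (grip towards either end).
- mask_blue: A like mask in blue, on the other page: not the one wanted.
- book: Open old book on a grey support board, fixed: board 250 x 340 mm (x, y), pages 216 x 306 mm together, page surface 30 mm above the table; origin at the centre of the underside. Must not be touched.
- pile: Pile of six closed books, fixed, 220 x 100 mm (x, y), 140 mm high, between the magnifier and the open book; origin at the centre of the underside. Must not be touched.
- glue_jar: White closed jar, 64 mm wide, 85 mm high, loose bystander; origin at the centre of the underside.
- brush: Wooden-handled brush lying on the table to the right of the book, loose bystander.
- folder: Ivory bone folder, a flat strip 150 x 22 x 6 mm lying on the table beyond the magnifier, loose bystander.
- weight: Brass weight, 56 mm wide, 58 mm high, loose bystander; origin at the centre of the underside.
- bowl: White bowl, 90 mm wide, 40 mm high, loose bystander; origin at the centre of the underside.

How it is judged (in metres and radians):
On the way, in this order (a step that is already met when the one before it is completed fails the run):
1. the dimmer lever stands at the green mark (0.6 rad, within 0.12) and is still (value of joint dimmer_lever between 0.48 and 0.72 rad and velocity of joint dimmer_lever between -0.05 and 0.05 rad/s), for 0.3 s.
2. the magnifier is carried across above the pile: over its width, its underside higher than the pile's top (height (world z) of magnifier above 0.14 m and y of magnifier in the frame of pile between -0.05 and 0.05 m), for 0.04 s.
At the end, for the whole second after the job is handed in: Fingers hold the magnifier still, underside 3-20 mm above the orange mask, centres within 10 mm, long sides parallel within 0.12 rad, level within 0.10 rad; neither it nor the arm touches the book or pile; lever at 0.6 rad within 0.12 (value of joint dimmer_lever between 0.48 and 0.72 rad and horizontal distance between magnifier and mask_orange below 0.01 m and z of magnifier in the frame of mask_orange between 0.003 and 0.02 m and angle between the x axis of magnifier and the x axis of mask_orange, either way round below 0.12 rad and angle between magnifier's own z axis and vertical below 0.1 rad and linear speed of magnifier below 0.02 m/s and contact force between the fingers and magnifier above 1 N and contact force between each of magnifier, the arm and book below 0.05 N and contact force between magnifier and pile below 0.05 N); the arm keeps its last pose, push and grip.
It fails at once if the open book is touched (contact force between book and anything else above 0.5 N).
It fails at once if the pile of books is touched (contact force between pile and anything else above 0.5 N).
It fails at once if a bystander (jar, brush, folder, weight or bowl) is moved over 15 mm (distance of any of glue_jar, brush, folder, weight, bowl from where it was at the start of the episode above 0.015 m).
It also fails if it takes over 59 s, if anything falls off the work surface, if the arm or the gripper's body presses on something with over 40 N, if the wrist force passes 120 N, or if a joint passes its speed limit or range.

## Working session

There is one attempt and no reset: what is moved stays moved. The work goes in short steps, each a Python script; the robot and the scene stay as the last script left them, time stands still between calls to the robot, and variables do not carry over. Pictures are saved under pics/ and viewed, and the job is handed in when it is done.

```bash
mkdir -p pics; cat > h.py <<'E'
import numpy as np, cv2
from scipy.spatial.transform import Rotation as Rn
from bench import robot
def cam(name):
    d=robot.get_image(name); return d
def par(d):
    h=d["img"].shape[0]; f=h/2/np.tan(np.radians(d["fovy"])/2)
    o=np.array(d["orientation"],float)
    R=o if o.shape==(3,3) else Rn.from_euler('xyz',o).as_matrix()
    return f,R,np.array(d["eye"],float)
def px2w(d,u,v,z):
    f,R,e=par(d); K=np.array([[f,0,d["cx"]],[0,f,d["cy"]],[0,0,1.]])
    xd=np.array([(u-d["cx"])/f,(v-d["cy"])/f]); x=xd.copy()
    for _ in range(50): x=xd/(1+d["k1"]*(x@x))
    r=R@np.array([x[0],x[1],1]); return e+r*(z-e[2])/r[2]
def w2px(d,p):
    f,R,e=par(d); c=R.T@(np.array(p,float)-e); s=c[:2]/c[2]; s=s*(1+d["k1"]*(s@s))
    return s*f+[d["cx"],d["cy"]]
E
python3 - <<'E'
from h import *
for n in("top","side"):
    d=cam(n); print({k:v for k,v in d.items() if k!="img"}); cv2.imwrite(f"pics/{n}0.png",cv2.resize(d["img"],(800,600),interpolation=cv2.INTER_CUBIC))
    cv2.imwrite(f"pics/raw_{n}0.png",d["img"])
print(robot.current_t(),robot.current_eef_rot(),robot.current_contact_force())
E
```

```text
{'fovy': 42.02180745199819, 'cx': 245.2325823169632, 'cy': 191.03274038721895, 'k1': -0.1785196738868974, 'eye': array([ 393.66323651,  -70.04458567, 1762.50547845]), 'orientation': array([-3.03618118e+00, -2.15899091e-03, -1.55589168e+00])}
{'fovy': 55.71834401852701, 'cx': 251.12244185045915, 'cy': 186.74172632964576, 'k1': 0.0026075271707996926, 'eye': array([469.82493706, 689.87057143, 932.09952545]), 'orientation': array([-2.40708817,  0.00667487, -3.0332221 ])}
0.1 [-3.14001651e+00 -3.06868996e-04  2.70780060e+00] [ 0.35298087 -0.26924573 -0.59436672]
```

View pics/top0.png

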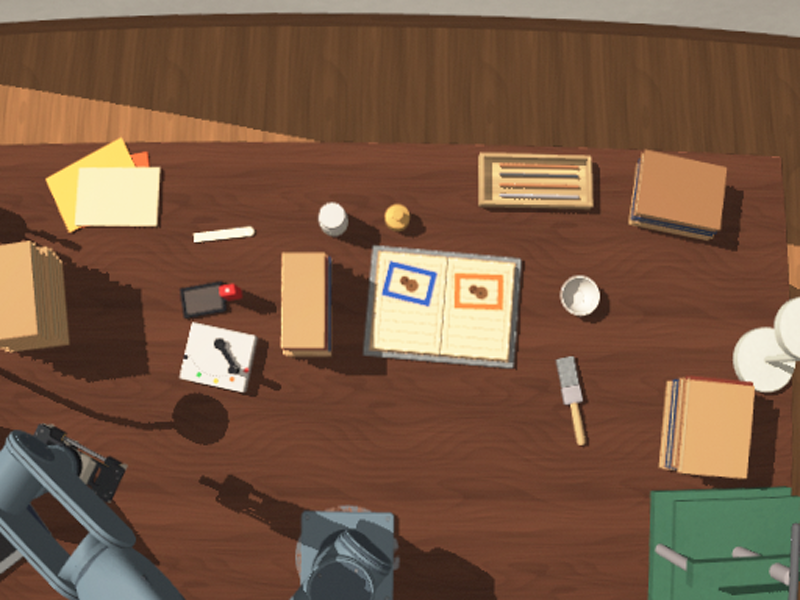

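View pics/side0.png

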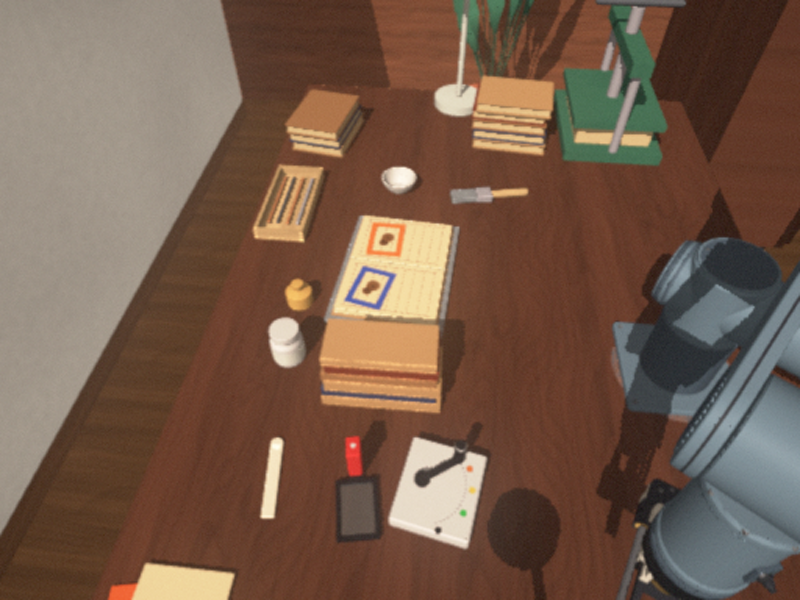

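```bash
python3 - <<'E'
import cv2,numpy as np
t=cv2.imread("pics/raw_top0.png"); s=cv2.imread("pics/raw_side0.png")
z=lambda im,x0,x1,y0,y1,k: cv2.resize(im[y0:y1,x0:x1],None,fx=k,fy=k,interpolation=cv2.INTER_CUBIC)
a=z(t,110,170,175,255,7); cv2.imwrite("pics/zt.png",a)   # 420x560
a=z(s,210,320,270,355,7); cv2.imwrite("pics/zs.png",a)
a=z(t,230,340,150,240,7); cv2.imwrite("pics/zb.png",a)
E
```

```text
(no output)
```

View pics/zt.png

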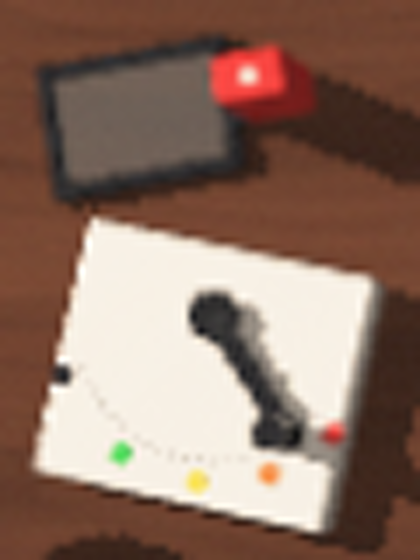

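View pics/zs.png

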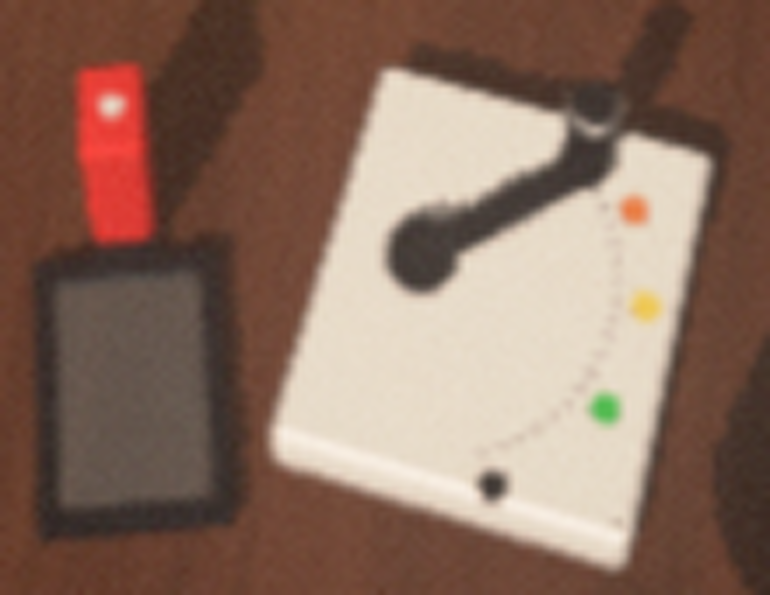

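View pics/zb.png

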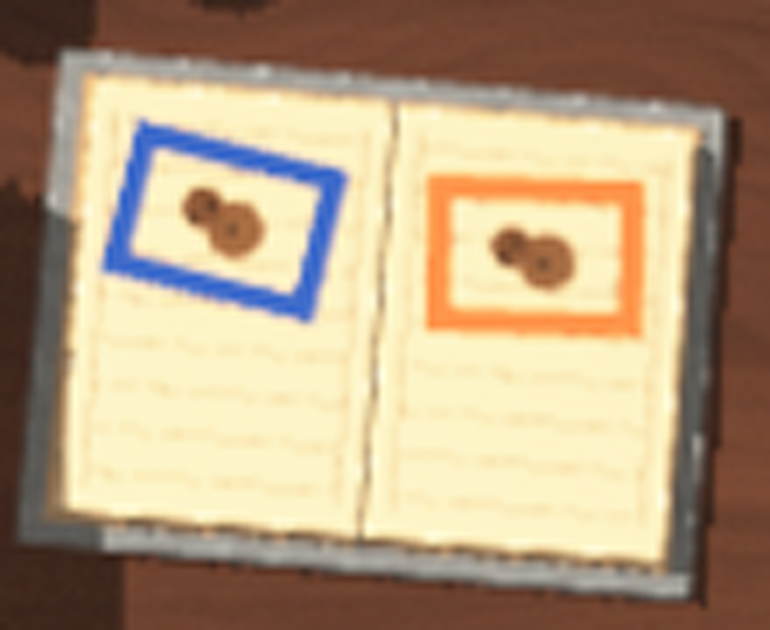

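The top view shows the magnifier with its grip at (147,186) raw, towards the pile. The lever knob is at about (149,236), the green dot at (127,240) and the orange mask around (306,186). Next I measure them in both views.

```bash
cat > m.py <<'E'
from h import *
def segs(img,name):
    hsv=cv2.cvtColor(img,cv2.COLOR_BGR2HSV); H,S,V=cv2.split(hsv)
    return {'green':(H>40)&(H<80)&(S>120)&(V>120),'orange':(H>5)&(H<18)&(S>130)&(V>235),'blue':(H>105)&(H<125)&(S>130)&(V>120),
     'yellow':(H>18)&(H<28)&(S>140)&(V>180),'red':((H<4)|(H>174))&(S>170)&(V>150)}[name]
def blobs(img,name,amin=8):
    n,l,st,c=cv2.connectedComponentsWithStats(segs(img,name).astype(np.uint8))
    return [(st[i,4],c[i].round(1),st[i,:4],l==i) for i in range(1,n) if st[i,4]>=amin]
def undist_poly(d,mask,z):
    ys,xs=np.nonzero(mask); return np.array([px2w(d,x,y,z)[:2] for x,y in zip(xs,ys)])
E
python3 - <<'E'
from m import *
for n in("top","side"):
    d=cam(n)
    for c,z in(("green",30),("orange",31),("yellow",30),("red",85),("blue",31)):
        for a,cc,b,m in blobs(d["img"],c):
            print(n,c,a,cc,b,px2w(d,*cc,z).round(1)[:2])
            if c in("orange","blue") and a>100:
                P=undist_poly(d,m,31); r=cv2.minAreaRect(P.astype(np.float32)); print("  rect",r)
    zf=(lambda x,y:(110+x/7-.5+.07,175+y/7-.43)) if n=="top" else (lambda x,y:(210+x/7-.43,270+y/7-.43))
    if n=="top":
        pts={'frame':([(42,68),(228,38),(240,166),(58,200)],12),'grip':([(247,75)],85),'piv':([(213,313)],42),'knob':([(275,425)],93),
         'green':([(121,453)],30),'black':([(61,375)],30),'redd':([(334,432)],30),'or':([(269,474)],30),'box':([(93,217),(376,277),(327,530),(36,467)],30)}
    else:
        pts={'frame':([(35,262),(228,236),(240,520),(44,537)],12),'grip':([(110,105)],85),'piv':([(421,255)],42),'knob':([(597,100)],93),
         'green':([(604,408)],30),'black':([(491,485)],30),'or':([(634,210)],30),'box':([(388,70),(713,155),(625,538),(272,430)],30)}
    for k,(q,z) in pts.items():
        W=np.array([px2w(d,*zf(*p),z)[:2] for p in q]); print(n,k,W.round(1).tolist(),W.mean(0).round(1))
E
```

```text
top orange 82 [ 89.3 102. ] [83 98 12  9] [893.9 500.9]
top orange 300 [306.  185.9] [291 175  31  23] [ 598.2 -283.3]
  rect ((597.83203125, -283.49578857421875), (77.52886199951172, 105.75544738769531), 0.2539602220058441)
top yellow 879 [ 53.5 112.9] [30 88 56 60] [854.1 635.4]
top yellow 60 [253.4 138. ] [247 132  12  13] [765.8 -97.1]
top red 59 [145.4 185.4] [141 182  10   8] [585.3 268.8]
top blue 221 [261.3 181.5] [245 168  34  28] [ 611.2 -126.6]
  rect ((612.5281982421875, -127.14674377441406), (104.91138458251953, 75.14524841308594), 76.91512298583984)
top frame [[596.1, 391.9], [612.8, 296.1], [547.7, 287.5], [528.8, 380.8]] [571.3 339.1]
top grip [[585.7, 270.7]] [585.7 270.7]
top piv [[471.7, 292.5]] [471.7 292.5]
top knob [[416.3, 249.9]] [416.3 249.9]
top green [[401.5, 339.4]] [401.5 339.4]
top black [[439.7, 371.3]] [439.7 371.3]
top redd [[414.3, 232.2]] [414.3 232.2]
top or [[392.7, 264.3]] [392.7 264.3]
top box [[519.2, 357.8], [491.7, 213.3], [365.7, 234.4], [393.4, 382.6]] [442.5 297. ]
side orange 238 [246.7 152.7] [234 142  26  22] [ 598.  -283.3]
  rect ((597.5912475585938, -284.8709716796875), (112.91864013671875, 80.45948791503906), 89.13259887695312)
side orange 124 [ 78.6 379.1] [ 71 375  17   9] [889.2 505.3]
  rect ((889.281982421875, 505.01446533203125), (33.08437728881836, 16.50528335571289), 6.045398235321045)
side yellow 31 [187.8 188.9] [185 186   7   6] [772.9 -88.2]
side red 215 [225.8 291.8] [221 279  11  26] [582.8 287.1]
side frame [[615.3, 297.7], [544.5, 280.0], [527.4, 382.7], [594.7, 395.7]] [570.5 339. ]
side grip [[587.1, 268.0]] [587.1 268. ]
side piv [[471.4, 293.1]] [471.4 293.1]
side knob [[412.9, 251.8]] [412.9 251.8]
side green [[402.9, 337.0]] [402.9 337. ]
side black [[441.1, 367.9]] [441.1 367.9]
side or [[393.7, 262.0]] [393.7 262. ]
side box [[489.6, 214.7], [364.4, 236.9], [394.6, 380.7], [518.8, 357.1]] [441.9 297.4]
```

```bash
python3 - <<'E'
from m import *
d=cam("top")
for n,(x,y),z in [("pileTL",(281,252),140),("pileTR",(327,253),140),("pileBR",(324,350),140),("jar",(333,215),85),("wt",(398,213),58),("bowl",(580,295),40)]:
    print(n,px2w(d,x*.64-.3,y*.64-.3,z).round(0)[:2])
piv=np.array([471.5,292.8]); g=np.arctan2(338.2-292.8,402.2-471.5)
k=np.array([414.6,250.9])-piv; a0=np.arctan2(k[1],k[0])%(2*np.pi)
print(np.degrees([g,a0]),.6+a0-g)
def pose(a,z,r=70):
    p=piv+r*np.array([np.cos(a),np.sin(a)]); return [p[0],p[1],z],[np.pi,0,a+np.pi-2*np.pi*(a>0)+0]
# jaw dir=a+90 -> yaw=a+180 ; use equivalent yaw=a (half turn)
def P(a,z):
    p,_=pose(a,z); y=(a+np.pi)%(2*np.pi); return p,[np.pi,0,a if True else y]
for a in (a0,g): print(P(a,56), robot.inverse_kinematics(*P(a,56)))
robot.move_ptp(*P(a0,140)); robot.move_linear(P(a0,56)[0],speed=120)
print(robot.current_t(),robot.current_tcp_pos(),robot.current_contact_force())
robot.move_gripper(0.0); print("w",robot.current_gripper_width()*93,robot.current_contact_force())
for a in np.linspace(a0,g,9)[1:]:
    p,o=P(a,56); robot.move_linear(p,o,speed=60)
robot.sleep(.2)
print(robot.current_t(),robot.current_contact_force(),robot.current_tcp_pos())
for n in("top","side"): cv2.imwrite(f"pics/raw_{n}1.png",cam(n)["img"])
E
```

```text
pileTL [662. 147.]
pileTR [661.  50.]
pileBR [457.  51.]
jar [754.  43.]
wt [ 767. -100.]
bowl [ 592. -512.]
[146.7702837  216.36717373] 1.8146948801869351
([np.float64(415.1336444574747), np.float64(251.2929648992652), 56], [3.141592653589793, 0, np.float64(3.776319574873842)]) [ 0.31396975  0.3232022   1.89726495  0.          0.9211255  -1.8915535 ]
([np.float64(412.94638538582046), np.float64(331.15979947307), 56], [3.141592653589793, 0, np.float64(2.5616246946869063)]) [ 0.46504481  0.3894625   1.7910048   0.          0.96112535 -0.52578355]
2.5917 [415.53485403 251.6174061   56.47450397] [ 0.07794383 -0.16918648  0.22817899]
w 17.27975157599963 [0.18978549 0.36520526 0.53186465]
6.55 [ 7.67924977 -2.59136813 -4.83623466] [414.93005098 329.82675709  56.01588985]
```

```bash
python3 - <<'E'
from m import *
p=robot.current_tcp_pos()
robot.move_gripper(0.6); robot.move_linear([p[0],p[1],180],speed=150)
robot.move_linear([450,330,260],speed=300)
d=cam("side"); cv2.imwrite("pics/s2.png",cv2.resize(d["img"][250:370,200:330],None,fx=6,fy=6,interpolation=cv2.INTER_CUBIC))
d=cam("top"); cv2.imwrite("pics/t2.png",cv2.resize(d["img"][165:265,95:195],None,fx=6,fy=6,interpolation=cv2.INTER_CUBIC))
print(robot.current_t())
E
```

```text
8.9667
```

View pics/s2.png

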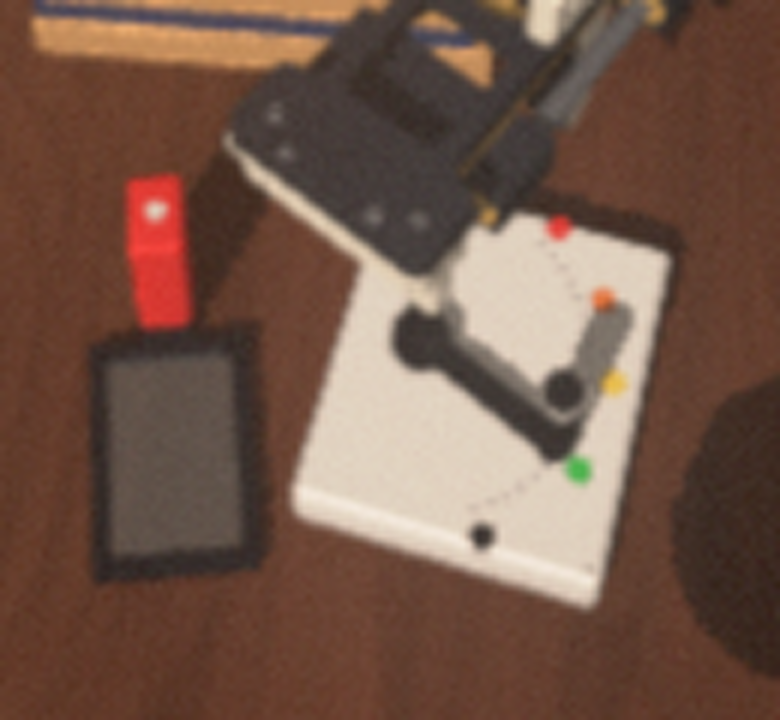

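View pics/t2.png

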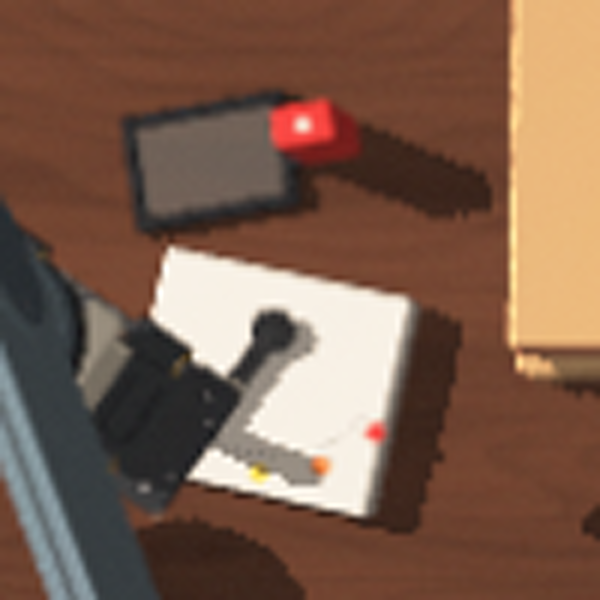

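```bash
python3 - <<'E'
from m import *
d=cam("side")
w=px2w(d,200+565/6-.42,250+390/6-.42,93)[:2]-[471.5,292.8]; print("knob r",np.hypot(*w),"lever",.6+np.arctan2(w[1],w[0])-np.radians(146.77))
yaw=np.radians(101); G=[585.5,269]
o=[np.pi,0,yaw]
for z in(46,260): print(robot.inverse_kinematics([*G,z],o))
print(robot.inverse_kinematics([598,-355.5,88],[np.pi,0,np.pi/2]),robot.inverse_kinematics([560,30,290],[np.pi,0,np.pi/2]))
robot.move_gripper(1.0)
robot.move_ptp([*G,170],o); robot.move_linear([*G,46],speed=120,f_stop=8)
print(robot.current_t(),robot.current_tcp_pos(),robot.current_contact_force())
d=cam("side"); cv2.imwrite("pics/s3.png",cv2.resize(d["img"][230:370,180:330],None,fx=5,fy=5,interpolation=cv2.INTER_CUBIC))
E
```

```text
knob r 69.51386349114787 lever 0.6000261634350834
[ 2.57855018e-01  5.74142762e-01  1.49821588e+00 -4.44089210e-16
  1.06923401e+00  6.58688007e-02]
[ 2.57855018e-01  4.10116387e-01  1.21901301e+00 -4.44089210e-16
  1.51246326e+00  6.58688007e-02]
[-0.69629949  0.61407113  1.30942198  0.          1.21809954 -0.69629949] [-0.14536208  0.24156852  1.38471241  0.          1.51531172 -0.14536208]
11.7083 [586.17860507 269.24181292  46.99102112] [-1.24799168 -0.17554255 -0.5378106 ]
```

View pics/s3.png

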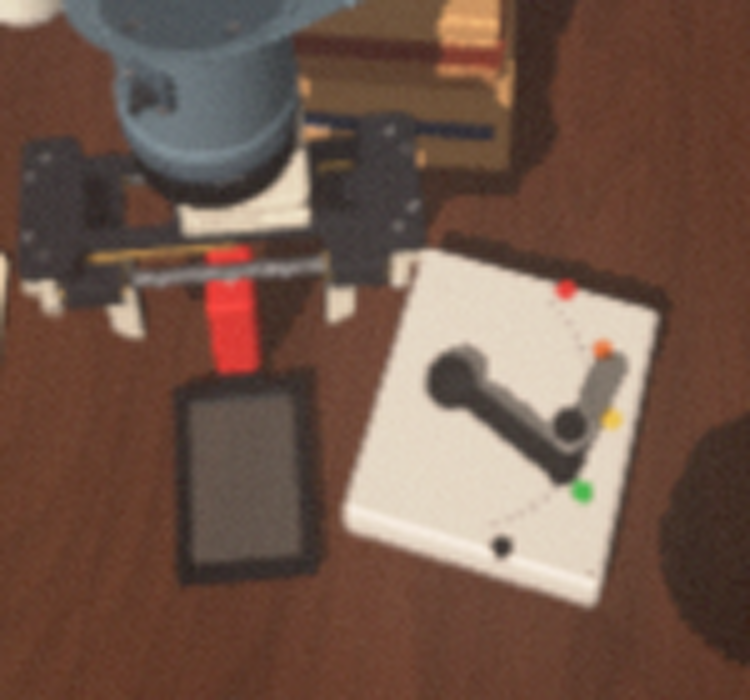

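The lever reads 0.600 and the fingers straddle the red grip, so I close and lift.

```bash
python3 - <<'E'
from m import *
robot.move_gripper(0.0); print("w",robot.current_gripper_width()*93, robot.current_contact_force())
p=robot.current_tcp_pos()
robot.move_linear([p[0],p[1],p[2]+60],speed=60); robot.sleep(.2)
print(robot.current_contact_force(),robot.current_tcp_pos(),robot.current_gripper_width()*93)
robot.move_linear([p[0],p[1],260],speed=150); robot.sleep(.3)
print(robot.current_t(),robot.current_tcp_pos(),robot.current_eef_rot())
for n in("top","side"):
    d=cam(n); cv2.imwrite(f"pics/{n}4.png",cv2.resize(d["img"][120 if n=="top" else 200:,60:330][:210],None,fx=2.8,fy=2.8,interpolation=cv2.INTER_CUBIC))
E
```

```text
w 24.002581905823003 [ 0.68290163  1.3157033  -1.46362518]
[ 0.09508988  0.96934566 -3.42481461] [585.65320669 268.92177944 105.55235086] 23.746681646866435
15.6583 [585.71942461 268.92555552 259.35791583] [-3.14052796e+00  6.44595965e-05  1.76272326e+00]
```

View pics/side4.png

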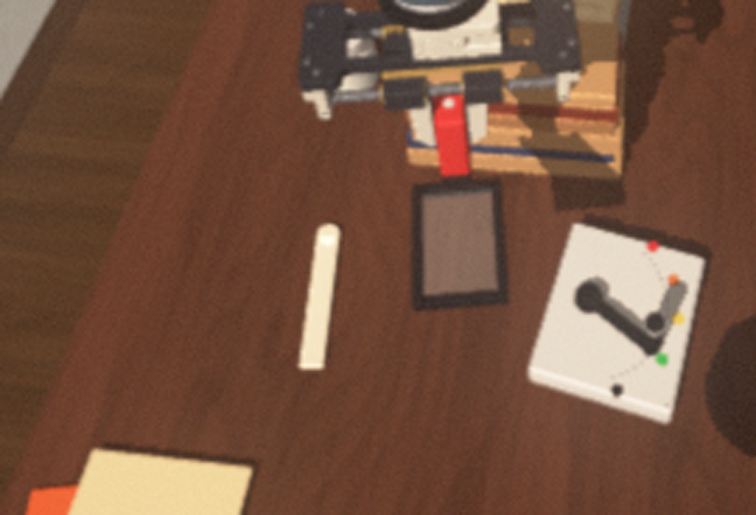

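View pics/top4.png

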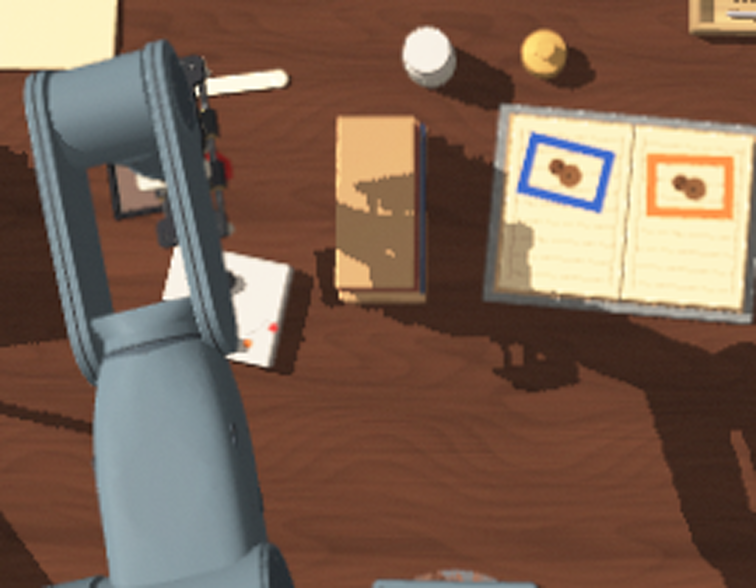

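The magnifier is held and looks level. I project the expected frame corners and compare them with the side picture.

```bash
cat > fit.py <<'E'
from m import *
from scipy.optimize import least_squares
def fitpose(d,uv,p0):  # top-face corners in magnifier frame; p=[x,y,z,rx,ry,yaw]
    C=np.array([[-50,35,12],[-50,-35,12],[50,-35,12],[50,35,12],[-72,0,85]],float)[:len(uv)]
    def f(p): 
        R=Rn.from_euler('xyz',p[3:]).as_matrix()
        return np.ravel([w2px(d,R@c+p[:3])-u for c,u in zip(C,uv)])
    r=least_squares(f,p0,x_scale=[10,10,10,.05,.05,.05]); return r.x, r.fun
E
python3 - <<'E'
from fit import *
d=cam("side")
q=np.array([(500,178),(412,185),(413,309),(507,299),(449,103)])/2.8-.3+[60,200]
# mag yaw 101: x->+y ; y-> -x ; corner(-50,35): low y, low x = image right/top
p0=[571.9,339.6,212.4,0,0,np.radians(101)]
R=Rn.from_euler('xyz',p0[3:]).as_matrix()
x,f=fitpose(d,q,p0); print(x.round(3),f.round(2))
# constrained: tilt only with grip held at known point
E
```

```text
[ 5.71233e+02  3.41087e+02  2.15243e+02  2.00000e-03 -1.50000e-02
  1.76300e+00] [ 0.24 -0.03 -0.25 -0.01 -0.58 -0.5   0.73  0.1  -0.15  0.46]
```

```bash
python3 - <<'E'
from fit import *
o=[np.pi,0,np.pi/2]
robot.move_linear([586,269,275],speed=100)
robot.move_linear([590,0,275],[np.pi,0,np.radians(95)],speed=150)
robot.move_linear([598,-356,275],o,speed=150)
robot.move_linear([598,-356,125],speed=100); robot.sleep(.4)
print(robot.current_t(),robot.current_tcp_pos(),robot.current_eef_rot(),robot.current_contact_force(),robot.current_gripper_width()*93)
for n in("top","side"):
    d=cam(n); x0,y0=(250,130) if n=="top" else (180,80)
    cv2.imwrite(f"pics/{n}5.png",cv2.resize(d["img"][y0:y0+110,x0:x0+130],None,fx=6,fy=6,interpolation=cv2.INTER_CUBIC))
E
```

```text
22.625 [ 598.01416977 -356.00474958  125.11106454] [3.14148569e+00 8.34961871e-05 1.57081159e+00] [ 0.53342756 -0.42070966 -3.02179587] 23.50630738115521
```

View pics/top5.png

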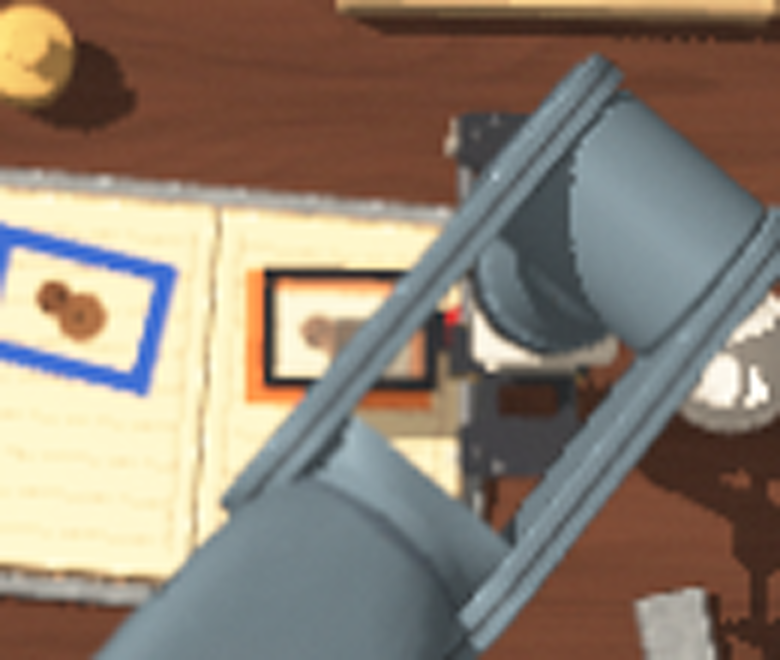

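View pics/side5.png

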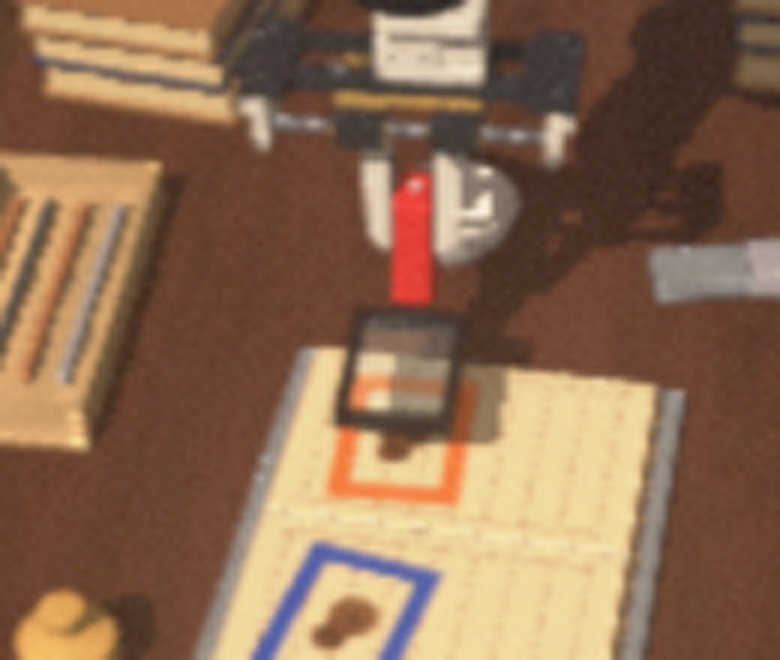

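Both views show the magnifier above the orange mask; the remaining offset looks like parallax. I go down to the final height and measure again.

```bash
python3 - <<'E'
from fit import *
print(robot.move_linear([598,-356,90],speed=50,f_stop=5)); robot.sleep(.4)
print(robot.current_t(),robot.current_tcp_pos(),robot.current_contact_force())
for n in("top","side"):
    d=cam(n); x0,y0=(280,160) if n=="top" else (220,120)
    cv2.imwrite(f"pics/{n}6.png",cv2.resize(d["img"][y0:y0+60,x0:x0+70],None,fx=10,fy=10,interpolation=cv2.INTER_CUBIC))
E
```

```text
False
23.975 [ 598.04086718 -356.03757953   90.1831509 ] [-0.28231439 -1.22416614 -2.86787051]
```

View pics/top6.png

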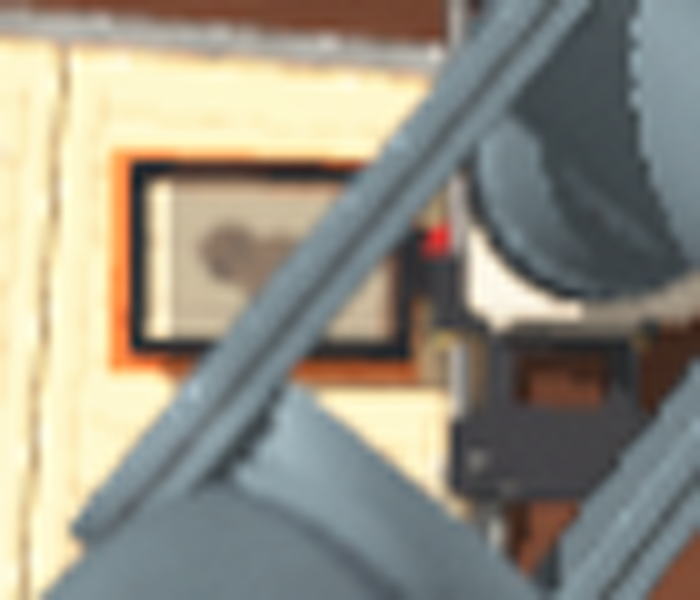

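View pics/side6.png

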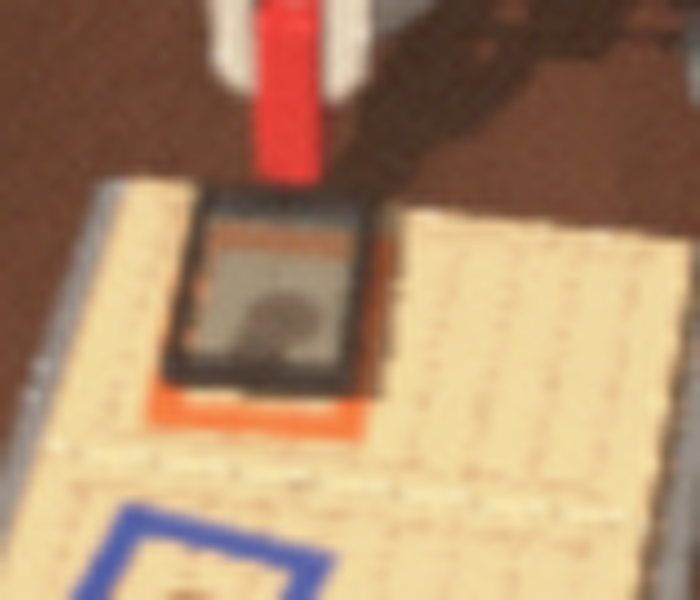

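```bash
python3 - <<'E'
from fit import *
d=cam("top"); q=np.array([(131,159),(131,356),(411,362)])/10-.45+[280,160]
W=np.array([px2w(d,*p,55)[:2] for p in q]); print("top",W.round(1), "centre",((W[0]+W[2])/2).round(1))
m=np.array([px2w(d,*(np.array(p)/10-.45+[280,160]),31)[:2] for p in [(113,150),(113,366)]]); print("mask left corners",m.round(1))
d=cam("side"); q=np.array([(380,187),(200,183),(166,376),(361,385)])/10-.45+[220,120]
W=np.array([px2w(d,*p,55)[:2] for p in q]); print("side",W.round(1),W.mean(0).round(1))
x,f=fitpose(d,q,[598,-283,43,0,0,np.pi/2]); print(x.round(3),f.round(2))
m=np.array([px2w(d,*(np.array(p)/10-.45+[220,120]),31)[:2] for p in [(146,420),(364,440)]]); print("mask near corners",m.round(1))
print(w2px(d,[598,-283.5,55]))
E
```

```text
top [[ 630.9 -233.9]
 [ 562.6 -234.3]
 [ 561.9 -331.2]] centre [ 596.4 -282.6]
mask left corners [[ 637.4 -229.9]
 [ 561.4 -230.3]]
side [[ 563.8 -339.6]
 [ 630.4 -335.2]
 [ 628.8 -230.8]
 [ 560.2 -233.2]] [ 595.8 -284.7]
[ 5.99017e+02 -3.13040e+02  1.81730e+01  3.30000e-02  7.80000e-02
  1.58600e+00] [ 0.18  0.1  -0.18 -0.09  0.15  0.09 -0.16 -0.1 ]
mask near corners [[ 637.2 -232.7]
 [ 558.8 -230.4]]
[246.60143604 147.74369075]
```

```bash
python3 - <<'E'
from m import *
robot.move_linear([599,-356,89.5],speed=10); robot.sleep(.5)
print(robot.current_t(),robot.current_tcp_pos(),np.abs(robot.current_joint_vel()).max(),robot.current_gripper_width()*93,robot.current_contact_force())
d=cam("side"); cv2.imwrite("pics/side7.png",cv2.resize(d["img"],(800,600)))
robot.hand_in()
E
```

```text
24.9333 [ 599.01795323 -356.00537962   89.5303395 ] 0.0016211543559822082 23.8202348067824 [-0.63082372  0.58457261 -3.92452508]
the job is handed in; nothing more can be done
```

View pics/side7.png

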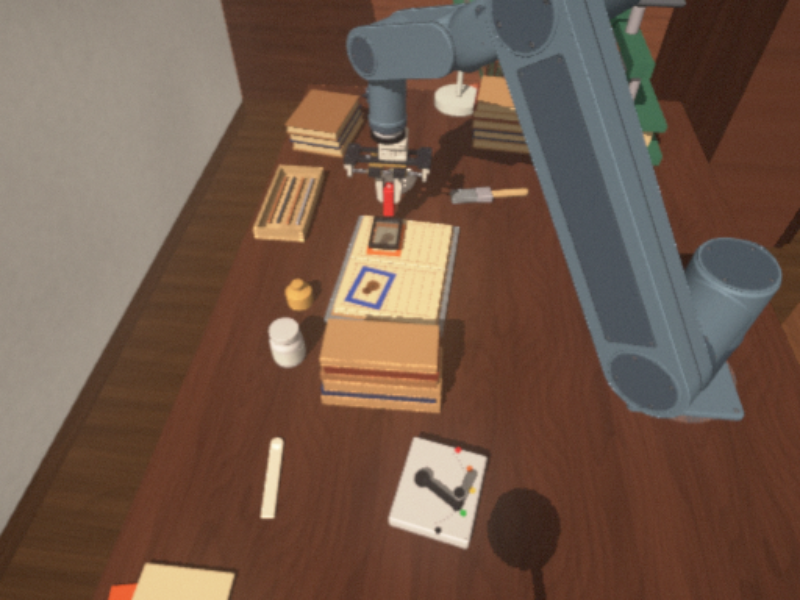

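I turned the dimmer lever to the green mark, carried the magnifier over the pile and handed in at about 25 s. At hand-in the gripper was holding the magnifier still about 11 mm above the orange mask. `hand_in` reports no verdict, so success isn't confirmed.

**Lever:** it measured 0.600 rad after I let go. The last picture, at full-frame scale, still shows it pointing at the green dot (463,513).

**Carry:** after the lift, a pose fit showed the magnifier level within about 0.02 rad. It crossed the pile with its underside at about 228 mm, against the pile's 140 mm. The arm then descended with a 5 N stop, which did not trigger.

**Final hold:**

| Check | Result | Limit |
|---|---|---|
| Lens centre to mask centre | about 2 mm off, before a last 1 mm shift towards the mask centre | 10 mm |
| Long sides against the mask | within about 0.02 rad | 0.12 rad |
| Underside above mask | about 11 mm, from the arm's reading (not measured separately) | 3–20 mm |
| Joint speed | near zero | – |
| Grip width | 23.8 mm on the 24 mm block | – |

**Disagreements:** a free pose fit from the side view alone, at the final spot, gave a lens position about 30 mm off and a tilt of about 0.08 rad. I rejected it because the frame is nearly edge-on and partly hidden in that view. The position there also clashes with the top view and the arm's own reading. As a result, levelness at the final spot rests on the earlier fit and an undisturbed grip.

In the last picture the jar, brush, folder, weight and bowl appear where they started.

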